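# Swap two workpiece carriers between latched bays

### The job

Swap the red and the yellow workpiece carriers between the two bays of the dark staging board. Press a bay's green latch pad to let its carrier spring loose, then slide the carriers about flat on the board (their open wells give the fingers a hold), never lifting or tipping them, and push each one home in the other bay until its latch snaps up again behind it. Leave the other things on the board and the table where they are.

Things in the scene. Friction and masses are not known exactly. Their poses are not given: they have to be found in the camera images.
- board: Fixed dark staging board, 300 (x) x 470 (y) x 15 mm. Origin on the table below it; it spans x -135 to +165, y -235 to +235 mm. +x points to the closed back of the bays. Bays at y +95 (left) and -95 mm (right). The front strip, x below -17 mm, is flat and free over the whole width: carriers can slide sideways there (centre at x -70 mm) or wait at an end of it (y +-190 mm).
- bay_left (a point): Centre of a carrier's underside when home in the left bay, on the board's top; axes as the board's. The bay is a lane between two guides 16 mm high, 74 mm apart, from 53 mm before to 53 mm behind this point, its mouth flared to about 90 mm. Pushed in, a carrier must go about home or 1 to 2 mm past it for the latch to snap up; there it meets a stop 2.5 mm past home.
- bay_right (a point): The same for the right (-y) bay.
- pad_left (a point): Centre of the top of the left latch's green pad, 34 (x) x 32 (y) mm, 11 mm above the board when up, beside its bay's mouth, 62 mm from the bay's centre line towards the middle of the board, so that fingers on it are clear of the carrier. Press it straight down 7.5 mm (spring 1 N, up to 8 N with the carrier leaning on the lip) for half a second.
- pad_right (a point): The same for the right bay.
- latch_left (a joint): Travel of the left latch (m): 0 up (locking), 0.0075 fully pressed. The latch is a sprung steel ramp before the bay, 86 to 51 mm before the bay's point, 88 mm wide, rising towards +x to a lip 7.5 mm high just behind the tail of a carrier that is home. A carrier pushed in rides over it and holds it down until home, then it snaps up.
- latch_right (a joint): The same for the right latch.
- carrier_red: Red carrier, loose, 0.36 to 0.59 kg: a tray 100 (x) x 70 (y) x 22 mm high, origin at the centre of its underside, axes as the board's when in a bay. Its +x half is an open finger well: inside x -12 to +45, y -30 to +30 mm, floor 5 mm up; fingers in it can drag the tray by the walls. The -x half carries a fixed steel shaft, top 42 mm up. It starts locked in one bay.
- carrier_yellow: Yellow carrier: the same tray with a brass flange (top 39 mm up) in place of the shaft. It starts locked in the other bay.
- setting_ring: Bystander: loose steel ring, 42 mm across, 18 mm high, on the board between the two bays; the origin is the centre of its underside.
- mouse: Bystander: black computer mouse on the table to the right of the board.
- screwdriver: Bystander: screwdriver lying on the table to the left of the board.
- cleaner: Bystander: closed bottle, 60 mm across, 130 mm high, on the table to the right of the board.
- gauge_block: Bystander: steel block 35 x 9 x 30 mm standing on the table to the left of the board.
- pin_pot: Bystander: grey plastic pot, 60 mm across, 60 mm high, on the table to the left of the board.
- ejector_left (a joint): Travel (m) of the sprung ejector at the back of the left bay: near 0 with a carrier home, grows to 0.03 as it pushes the carrier towards -x. It pushes with about 7 N at 0, 5 N at 0.03. When the latch is pressed it slides the carrier out by about 30 mm, over the latch, where the carrier stays.
- ejector_right (a joint): The same for the right bay.
Not all that is in view belongs to the job. What is meant by the carrier_yellow is not purple or turquoise, and is the larger of those in its own colour.

How it is judged:
By the outcome, as a careful person would: the job done as asked, in the order asked, and still so for the second after the job is handed in, with the robot touching nothing.
It also fails if it takes over 72 s, if anything falls off the work surface, if the arm or the gripper's body presses on something with over 40 N, if the wrist force passes 120 N, or if a joint passes its speed limit or range.

### The arm

A 6-joint arm with a two-finger parallel gripper is mounted at the origin on the work surface. World frame = base frame: x ahead of the robot, y to its left, z up, the work surface at z = 0. Lengths are in mm, angles in rad, forces in N, time in s.
With the tool pointing down it reaches from about 350 to 875 mm from the base axis. Payload 4.2 kg.
Tool frame: the origin (TCP) lies at the very end of the fingers, on their centre line; the grasp point (between the pads) lies arm.grip_point_offset behind it (arm.grip_point_offset is the distance from the TCP to the grasp point, in mm); z points along the fingers, y is the line along which they close (so a half turn about z gives the same grasp; the last joint's range is limited). The gripper opens to 85 mm and grips with 20 to 120 N. Pads are 22 mm wide; open, the fingers measure 114 mm over their backs; the gripper's body (76 mm by 85 mm) begins 54 mm behind the grasp point. The pads swing forward as they close: fully open they stand 13 mm farther back than shut.
Start: joints at [1.535, 0.385, 0.008, 0, -1.194, -0.259], TCP at [181.561, 598.026, 231.312] pointing down, gripper open.
Joint ranges: [-3.14, 3.14], [-1.21, 2.06], [-1.07, 1.41], [-3.16, 2.05], [-2.99, -0.16], [-3.1, 3.1]. Speed limits (rad/s): [2.79, 2.79, 3.14, 3.14, 3.14, 3.14].

### API

Orientations are given as a unit quaternion [x, y, z, w].
In Python, from bench import arm, cams, ticket gives the robot as it stands.
- The arm moves only by the tool servo_tool, never from a script. Its argument "commands" is a list that holds one entry, the list of rows, each a list of 7 numbers: the closure in counts, from 0 (fully open) to 255 (shut), then the shift along the tool's x, y, z in m, then the turn, a rotation vector about the tool's x, y, z in degrees. In form: [[[grip, x, y, z, ax, ay, az], ...]]. A call has 1 to 10 rows; each row shifts and turns the commanded pose from where the row before left it, along the tool's axes as they then stand; what a row does not reach is not made up. A row lasts 1/12 s, in which the tool goes at most 41.7 mm and 7.16 degrees, less where a joint would pass 70% of its speed; a pose out of reach is approached as far as the arm can. A call with a gripper value outside its range is refused whole. The fingers move at their own pace and stop on an object; the grip force is fixed at half the most. Time passes only in rows, so rows that do not move let the fingers close. It gives the time, the measured TCP pose, the force, the opening and the grip force at its end, in the units of the state.
- arm.read_state(): the state, without advancing time (a new reading comes with each control period).
- cams.get_image(name): name is "scene" or "top" or "wrist"; returns a dict with "frame" (400x640x3 uint8, blue, green, red), "K" (3x3 intrinsics, pixels), "T" (4x4, takes a point from camera to world coordinates). Camera axes: x right, y up, looking along -z (the intrinsics and any distortion apply to the point x, -y, -z); pixel columns grow to the right and rows downward; lengths in mm; the calibration is good to about 2 mm. A picture is of the moment at which its call begins. There is no depth.
- ticket.job_done(): hands the job in; it is judged then, once.
The state is a dict: "clock": time; "joints": joint angles; "joint_vel": joint speeds; "joint_efforts": joint torques, N m; "position": TCP position; "ee_rot": TCP orientation; "contact_force": force on the tool from outside, world axes, zero at the start; "wrist_torque": the same for the moment, N m; "gripper_width": finger opening in mm; "grasp_force": force on a finger pad.
Only numpy, scipy, OpenCV 4.12 (cv2) and the standard library are available. Lean on these libraries where they do the work, as an engineer would, in place of code of your own. Each camera call takes 0.05 s, during which the arm holds its last target. There are 200 camera calls.

## Working session

There is one attempt and no reset: what is moved stays moved. The work goes in short steps, Python scripts to look and compute and a tool call to move; the robot and the scene stay as the last step left them, time stands still between calls to the robot, and variables do not carry over. Pictures are saved under pics/ and viewed, at most 10 in all, crops included, and the job is handed in when it is done.

Besides the shell and the picture viewer there is one more tool, called after "Call:" in YAML: its name, and indented under it one key for each argument. servo_tool: Moves the arm, as the interface text tells. Its arguments: {"type":"object","properties":{"commands":{"type":"array","items":{"type":"array","items":{"type":"array","items":{"type":"number"}}}}},"required":["commands"]}

```bash
mkdir -p pics; ls; python3 - <<'E'
from bench import arm,cams,ticket
import cv2,numpy as np
print(arm.read_state(), arm.grip_point_offset)
for n in("top","scene"):
    d=cams.get_image(n); cv2.imwrite(f"pics/{n}0.png",d["frame"]); print(n,d["K"].tolist(),np.round(d["T"],4).tolist(),[k for k in d])
E
```

```text
pics
{'clock': 0.0, 'joints': array([ 1.53460159e+00,  3.85576337e-01,  6.61379266e-03, -4.92705789e-04,
       -1.19397303e+00, -2.58603131e-01]), 'joint_vel': array([ 1.18806471e-04,  3.22418292e-04, -1.45800052e-03, -4.34198966e-05,
        7.18059075e-04,  1.35787273e-04]), 'joint_efforts': array([-5.79205880e-05, -3.92287338e+01,  1.88403207e+01,  4.18622196e+00,
       -4.58371360e-03,  3.45939362e-06]), 'position': array([181.4036378 , 597.48884521, 230.20585274]), 'ee_rot': array([ 9.89142486e-01, -1.46955594e-01, -1.08855391e-04,  1.08842612e-03]), 'contact_force': array([ 0.23962557, -0.17468263, -0.21480459]), 'wrist_torque': array([-0.04232421, -0.05453857, -0.02467101]), 'grasp_force': 0.0, 'gripper_width': 85.48710692514217} 18.700000000000003
top [[402.11909573255747, 0.0, 328.06631137854856], [0.0, 402.11909573255747, 203.90259289176794], [0.0, 0.0, 1.0]] [[0.0103, 0.9962, -0.0861, 443.5468], [-0.9998, 0.0089, -0.0164, -13.93], [-0.0156, 0.0862, 0.9962, 1430.3325], [0.0, 0.0, 0.0, 1.0]] ['frame', 'K', 'T']
scene [[365.66980483345594, 0.0, 326.1524879745463], [0.0, 365.66980483345594, 196.34487531321625], [0.0, 0.0, 1.0]] [[0.5607, -0.6076, 0.5625, 1173.7574], [0.8279, 0.4192, -0.3726, -404.681], [-0.0094, 0.6746, 0.7381, 858.2877], [0.0, 0.0, 0.0, 1.0]] ['frame', 'K', 'T']
```

View pics/top0.png

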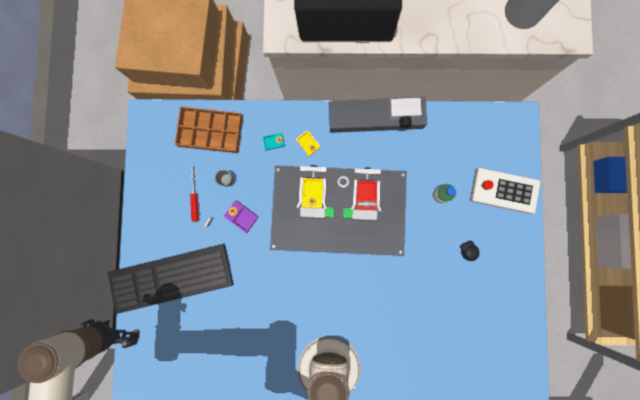

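View pics/scene0.png

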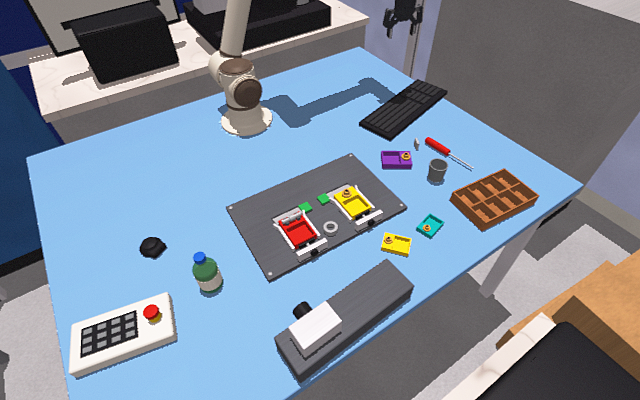

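The top view shows the board around (339,210), with yellow in the left bay (313,195), red in the right bay (366,197), green pads at (329,212) and (348,212), and the ring at (343,182). The small yellow tray at (308,143) is a decoy.

```bash
cat > h.py <<'E'
import cv2,numpy as np
def cast(d,px,z):
    px=np.atleast_2d(np.asarray(px,float)); K=d["K"];T=d["T"]
    c=np.c_[(px[:,0]-K[0,2])/K[0,0],-(px[:,1]-K[1,2])/K[1,1],-np.ones(len(px))]
    w=c@T[:3,:3].T; o=T[:3,3]
    return o+w*((z-o[2])/w[:,2])[:,None]
def blobs(m,amin):
    cs,_=cv2.findContours(m.astype(np.uint8)*255,cv2.RETR_EXTERNAL,cv2.CHAIN_APPROX_NONE)
    return sorted([c for c in cs if cv2.contourArea(c)>=amin],key=cv2.contourArea,reverse=True)
def ctr(c):
    m=cv2.moments(c); return m["m10"]/m["m00"],m["m01"]/m["m00"]
E
python3 - <<'E'
from h import *
from bench import cams
d=cams.get_image("top"); f=d["frame"]; hsv=cv2.cvtColor(f,cv2.COLOR_BGR2HSV)
sub=np.zeros(f.shape[:2],bool); sub[155:265,258:418]=1
blue=(hsv[...,0]>95)&(hsv[...,0]<120)&(hsv[...,1]>90)
c=blobs(sub&~blue,2000)[0]; c=cv2.convexHull(c)
w=cast(d,c[:,0,:],15)[:,:2].astype(np.float32)
r=cv2.minAreaRect(w); print(r, cv2.boxPoints(r).tolist())
for n,lo,hi in(("g",50,80),("y",22,35),("r",0,6)):
    m=sub&(hsv[...,0]>=lo)&(hsv[...,0]<=hi)&(hsv[...,1]>150)&(hsv[...,2]>90)
    for c in blobs(m,15): print(n,ctr(c),cv2.contourArea(c),cast(d,ctr(c),{"g":26,"y":30,"r":30}[n])[0].round(1))
E
```

```text
((548.546630859375, -27.1854248046875), (471.5252380371094, 307.19488525390625), 88.0357437133789) [[386.95843505859375, -257.5447998046875], [693.9728393554688, -268.07421875], [710.1348266601562, 203.1739501953125], [403.12042236328125, 213.703369140625]]
g (347.2836879432624, 212.7127659574468) 47.0 [534.6 -58.3  26. ]
g (329.0824372759856, 212.10394265232972) 46.5 [536.1   5.4  26. ]
y (312.09307568438004, 192.31948470209338) 517.5 [604.8  65.6  30. ]
r (366.19776482021376, 190.6156462585034) 343.0 [ 612.4 -123.9   30. ]
r (365.328125, 207.53125) 32.0 [ 553. -121.   30.]
```

Call:
servo_tool:
  commands:
    - [[0,0.0282,0.0261,0,0,0,0],[0,0.0282,0.0261,0,0,0,0],[0,0.0282,0.0261,0,0,0,0],[0,0.0282,0.0261,0,0,0,0],[0,0.0282,0.0261,0,0,0,0],[0,0.0282,0.0261,0,0,0,0],[0,0.0282,0.0261,0,0,0,0],[0,0.0282,0.0261,0,0,0,0],[0,0.0282,0.0261,0,0,0,0],[0,0.0282,0.0261,0,0,0,0]]

```text
clock: 0.98
position: [375.9, 264.5, 231.3]
ee_rot: [0.989, -0.147, -0.0, -0.0]
contact_force: [0.3, 0.4, -0.4]
gripper_width: 85.4
grasp_force: 0.0
```

Call:
servo_tool:
  commands:
    - [[255,0.0282,0.0261,0,0,0,0],[255,0.0282,0.0261,0,0,0,0],[255,0.0282,0.0261,0,0,0,0],[255,0.0282,0.0261,0,0,0,0],[255,0.0282,0.0261,0,0,0,0],[255,0.0282,0.0261,0,0,0,0],[255,0.0282,0.0261,0,0,0,0],[255,0.0282,0.0261,0,0,0,-5],[255,0,0,0,0,0,-5],[255,0,0,0,0,0,-4.9]]

```text
clock: 1.82
position: [531.2, -1.2, 230.4]
ee_rot: [1.0, -0.018, -0.001, 0.0]
contact_force: [-0.7, -0.3, -1.0]
gripper_width: 0.5
grasp_force: 0.0
```

```bash
cat >> h.py <<'E'
from scipy.spatial.transform import Rotation as R
def pose(s):
    M=R.from_quat(s["ee_rot"]).as_matrix(); return s["position"].round(1), np.degrees(np.arctan2(M[1,0],M[0,0])).round(2), (np.degrees(np.arcsin(M[:2,2]))).round(2)
E
python3 - <<'E'
from h import *
from bench import cams,arm
s=arm.read_state(); print(pose(s),s["clock"],s["gripper_width"])
d=cams.get_image("wrist"); cv2.imwrite("pics/w1.png",d["frame"]); print(d["T"].round(3).tolist(),d["K"][0])
E
```

```text
(array([531.2,  -1.2, 230.4]), np.float64(-2.01), array([-0.09, -0.02])) 1.8167 0.5434144510084954
[[-0.035, 0.946, 0.323, 613.582], [-0.999, -0.033, -0.01, -4.323], [0.001, -0.323, 0.946, 373.937], [0.0, 0.0, 0.0, 1.0]] [282.26724633   0.         316.13971468]
```

View pics/w1.png

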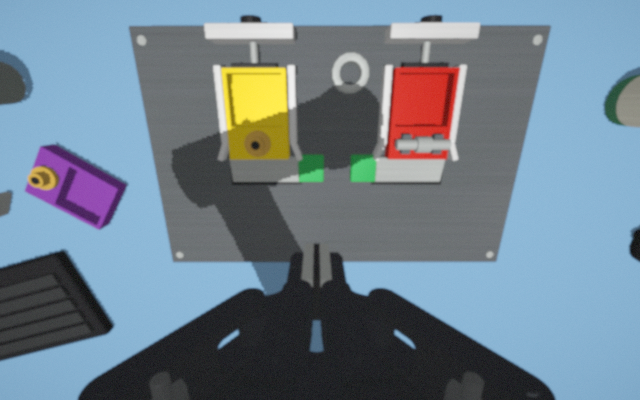

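The wrist view shows the whole board, with corners near (131,27), (549,25), (496,262) and (173,262), green pads at (312,168) and (362,168), and both carriers home.

```bash
python3 - <<'E'
from h import *
from bench import cams
d=cams.get_image("wrist"); f=d["frame"]; hsv=cv2.cvtColor(f,cv2.COLOR_BGR2HSV)
c=cast(d,[(131,27),(549,25),(496,262),(173,262)],15); print(c.round(1).tolist())
m=hsv[...,1]>120
for n,lo,hi,z in(("g",50,80,26),("y",18,35,37),("r",0,6,37)):
    mm=m&(hsv[...,0]>=lo)&(hsv[...,0]<=hi); mm[:,:160]=0; mm[:,500:]=0
    for b in blobs(mm,150):
        w=cast(d,b[:,0,:],z)[:,:2].astype(np.float32); r=cv2.minAreaRect(w); print(n,ctr(b),[np.round(q,1) for q in r])
E
```

```text
[[700.2, 199.4, 15.0], [688.2, -264.6, 15.0], [387.7, -258.4, 15.0], [402.4, 210.7, 15.0]]
g (362.74467472654, 167.54087507196314) [array([535.7, -59.9]), array([30.8, 34.4]), np.float64(88.2)]
g (311.9976546467311, 167.39548519495747) [array([538.3,   4. ]), array([30.2, 33.1]), np.float64(88.2)]
y (257.40026761819803, 111.51299435028247) [array([604. ,  63.8]), array([ 72.3, 100.4]), np.float64(88.2)]
r (421.88916353215114, 105.68267956295898) [array([ 598.2, -123.5]), array([ 74.1, 100.4]), np.float64(88.2)]
```

Call:
servo_tool:
  commands:
    - [[255,0.005,-0.0055,0.033,0,0,0],[255,0,0,0.033,0,0,0],[255,0,0,0.033,0,0,0],[255,0,0,0.033,0,0,0],[255,0,0,0.033,0,0,0],[255,0,0,0.033,0,0,0],[255,0,0,0.006,0,0,0],[255,0,0,0.004,0,0,0],[255,0,0,0.002,0,0,0],[255,0,0,0,0,0,0]]

```text
clock: 2.75
position: [537.1, 6.8, 22.7]
ee_rot: [1.0, -0.017, 0.001, -0.0]
contact_force: [0.5, 0.4, 0.2]
gripper_width: -0.2
grasp_force: 0.0
```

Call:
servo_tool:
  commands:
    - [[255,0,0.0025,0.001,0,0,0],[255,0,0,0.0015,0,0,0],[255,0,0,0.0015,0,0,0],[255,0,0,0.0005,0,0,0],[255,0,0,0,0,0,0],[255,0,0,0,0,0,0],[255,0,0,0,0,0,0],[255,0,0,0,0,0,0],[255,0,0,0,0,0,0],[255,0,0,0,0,0,0]]

```text
clock: 3.58
position: [537.4, 4.1, 18.1]
ee_rot: [1.0, -0.017, 0.002, -0.0]
contact_force: [0.3, -0.5, 6.3]
gripper_width: -0.3
grasp_force: 2.8
```

```bash
cat > look.py <<'E'
import sys
from h import *
from bench import cams,arm
s=arm.read_state(); print(pose(s),s["clock"],s["contact_force"].round(1),s["gripper_width"])
for n in sys.argv[2:]:
    d=cams.get_image(n); f=d["frame"]; cv2.imwrite(f"pics/{n}{sys.argv[1]}.png",f); hsv=cv2.cvtColor(f,cv2.COLOR_BGR2HSV)
    for k,lo,hi,z in(("g",45,80,26),("y",18,35,37),("r",0,6,37)):
        mm=(hsv[...,1]>120)&(hsv[...,2]>60)&(hsv[...,0]>=lo)&(hsv[...,0]<=hi)
        a={"top":20,"scene":60,"wrist":200}[n]
        for b in blobs(mm,a):
            w=cast(d,b[:,0,:],z)[:,:2].astype(np.float32); r=cv2.minAreaRect(w)
            if 380<r[0][0]<720 and -270<r[0][1]<215: print(n,k,np.round(ctr(b),1),[np.round(q,1).tolist() for q in r])
E
python3 look.py 2 top scene wrist
```

```text
(array([537.4,   4.1,  18.1]), np.float64(-1.95), array([0.2 , 0.03])) 3.5833 [ 0.3 -0.5  6.3] -0.33202234678315334
top g [348.5 213.7] [[535.3, -59.0], [31.6, 24.4], 0.3]
top y [310.4 190.8] [[605.1, 65.6], [42.2, 69.8], 0.5]
top r [366.3 192.7] [[598.0, -122.7], [101.6, 69.4], 0.0]
scene g [305.1 206.7] [[539.2, -61.3], [30.9, 37.2], 89.3]
scene y [346.4 196. ] [[583.0, 62.6], [81.2, 115.1], 89.6]
scene r [298.1 231.1] [[603.9, -126.5], [72.3, 111.4], 87.3]
wrist g [430.9 259.3] [[536.6, -60.0], [34.1, 36.0], 88.1]
wrist g [315.8 239.2] [[544.9, 4.9], [30.3, 27.3], 88.1]
wrist y [181.9 192. ] [[573.8, 64.0], [75.3, 103.6], 88.1]
wrist r [574.6 123.6] [[597.4, -120.1], [78.7, 100.7], 87.5]
```

Call:
servo_tool:
  commands:
    - [[255,0,0,-0.026,0,0,0],[255,0,0,-0.026,0,0,0],[255,0.0168,-0.0205,0,0,0,0],[255,0.0168,-0.0205,0,0,0,0],[255,0.0168,-0.0205,0,0,0,0],[255,0,0,0,0,0,0],[255,0,0,0.018,0,0,0],[255,0,0,0.018,0,0,0],[255,0,0,0.008,0,0,0],[255,0,0,0,0,0,0]]

```text
clock: 4.57
position: [586.3, 62.7, 22.5]
ee_rot: [1.0, -0.018, -0.003, 0.001]
contact_force: [0.8, -0.3, 0.7]
gripper_width: -0.1
grasp_force: 0.0
```

Call:
servo_tool:
  commands:
    - [[255,0,0,0,0,0,0],[170,0,0,0,0,0,0],[170,0,0,0,0,0,0],[170,0,0,0,0,0,0]]

```text
clock: 4.9
position: [588.9, 63.7, 25.8]
ee_rot: [1.0, -0.017, 0.001, -0.0]
contact_force: [0.0, 0.1, -0.2]
gripper_width: 28.2
grasp_force: 0.0
```

Call:
servo_tool:
  commands:
    - [[160,0,0,0,0,0,0],[155,0,0,0,0,0,0],[155,0,0,0,0,0,0]]

```text
clock: 5.15
position: [588.8, 64.0, 25.4]
ee_rot: [1.0, -0.017, 0.001, -0.0]
contact_force: [-1.0, 2.9, 1.5]
gripper_width: 33.7
grasp_force: 1.3
```

```bash
python3 look.py 3 wrist
```

```text
(array([588.8,  64. ,  25.4]), np.float64(-1.98), array([0.08, 0.04])) 5.15 [-1.   2.9  1.5] 33.73405257843783
wrist g [514.  320.3] [[537.8, -59.0], [36.8, 38.8], 88.5]
wrist y [316.1 260.8] [[580.7, 64.2], [70.2, 101.1], 87.4]
wrist r [613.7 247.9] [[598.7, -94.1], [103.8, 34.3], 1.1]
```

View pics/wrist3.png

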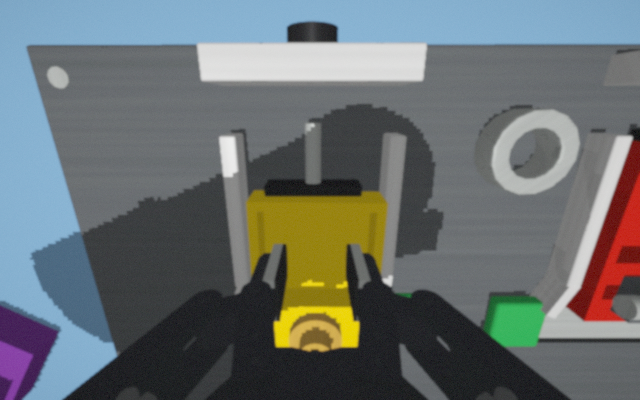

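Call:
servo_tool:
  commands:
    - [[150,0,0,0,0,0,0],[150,-0.006,0,0,0,0,0],[150,-0.012,0,0,0,0,0],[150,-0.015,0,0,0,0,0],[150,-0.018,0,0,0,0,0],[150,-0.018,0,0,0,0,0],[150,-0.018,0,0,0,0,0],[150,-0.016,0,0,0,0,0],[150,-0.009,0,0,0,0,0],[150,0,0,0,0,0,0]]

```text
clock: 6.03
position: [473.9, 66.8, 25.1]
ee_rot: [1.0, -0.017, -0.001, 0.001]
contact_force: [-4.8, 2.3, 6.2]
gripper_width: 34.6
grasp_force: 15.2
```

```bash
python3 look.py 4 top scene wrist
```

```text
(array([473.9,  66.8,  25.1]), np.float64(-1.98), array([-0.16, -0.06])) 6.0333 [-4.8  2.3  6.2] 34.59769861200352
top g [329.1 211.9] [[538.2, 5.7], [31.6, 28.0], 0.5]
top g [347.4 212.7] [[535.3, -59.0], [31.6, 24.5], 0.4]
top y [313.  244.2] [[420.5, 59.6], [41.3, 83.3], 31.5]
top r [366.3 192.7] [[598.0, -122.7], [101.6, 69.4], 0.0]
scene g [323.1 198.5] [[542.0, 3.3], [31.6, 37.9], 85.9]
scene g [305.1 206.6] [[539.2, -60.9], [37.3, 31.3], 0.0]
scene y [328.2 178.3] [[470.6, 62.4], [80.8, 116.5], 87.7]
scene r [298.2 231.1] [[604.6, -126.8], [71.8, 112.8], 87.3]
wrist g [562.  138.3] [[535.3, -58.2], [35.9, 33.8], 88.0]
wrist g [434.9 139.5] [[537.9, 5.9], [32.6, 33.2], 88.0]
wrist y [316.1 259.5] [[466.2, 66.8], [70.9, 101.3], 87.4]
```

Call:
servo_tool:
  commands:
    - [[150,0,-0.006,0,0,0,0],[150,0,-0.012,0,0,0,0],[150,0,-0.018,0,0,0,0],[150,0,-0.02,0,0,0,0],[150,0,-0.02,0,0,0,0],[150,0,-0.014,0,0,0,0],[150,0,-0.007,0,0,0,0],[150,0,0,0,0,0,0],[255,0,0,0,0,0,0],[255,0,0,0,0,0,0]]

```text
clock: 7.02
position: [479.9, 164.2, 24.4]
ee_rot: [1.0, -0.018, -0.0, 0.0]
contact_force: [0.1, 0.5, 0.2]
gripper_width: 11.8
grasp_force: 0.0
```

Call:
servo_tool:
  commands:
    - [[255,0,0,-0.022,0,0,0],[255,0,0,-0.03,0,0,0],[255,0.009,0.0318,0,0,0,0],[255,0.009,0.0318,0,0,0,0],[255,0.009,0.0318,0,0,0,0],[255,0.009,0.0318,0,0,0,0],[255,0.009,0.0318,0,0,0,0],[255,0.009,0.0318,0,0,0,0],[255,0.009,0.0318,0,0,0,0],[255,0,0,0,0,0,0]]

```text
clock: 7.85
position: [535.5, -65.0, 76.2]
ee_rot: [1.0, -0.02, -0.0, 0.0]
contact_force: [0.6, 0.4, -0.3]
gripper_width: -0.2
grasp_force: 0.0
```

```bash
python3 look.py 5 top wrist
```

```text
(array([535.5, -65. ,  76.2]), np.float64(-2.35), array([-0.05, -0.04])) 7.85 [ 0.6  0.4 -0.3] -0.19490426395567262
top y [275.4 239. ] [[443.9, 189.7], [55.3, 24.3], 1.2]
top r [368.9 188.1] [[610.4, -124.3], [76.8, 66.2], 0.0]
wrist g [225.4 219.7] [[538.0, 3.8], [32.5, 35.4], 87.7]
wrist g [311.1 219.1] [[536.6, -60.8], [31.1, 34.5], 87.7]
wrist y [ 46.9 309.4] [[468.0, 156.6], [89.1, 118.7], 87.6]
wrist r [408.6 112. ] [[597.2, -124.5], [72.6, 100.8], 87.9]
```

Call:
servo_tool:
  commands:
    - [[255,0,0,0.02,0,0,0],[255,0,0,0.018,0,0,0],[255,0,0,0.01,0,0,0],[255,0,0,0.006,0,0,0],[255,0,0,0.004,0,0,0],[255,0,0,0,0,0,0],[255,0,0,0,0,0,0],[255,0,0,0,0,0,0]]

```text
clock: 8.62
position: [535.8, -60.0, 19.5]
ee_rot: [1.0, -0.017, 0.001, -0.0]
contact_force: [-0.5, -0.3, 0.4]
gripper_width: -0.2
grasp_force: 0.0
```

Call:
servo_tool:
  commands:
    - [[255,0,0,0.0014,0,0,0],[255,0,0,0,0,0,0],[255,0,0,0,0,0,0],[255,0,0,0,0,0,0],[255,0,0,0,0,0,0],[255,0,0,0,0,0,0]]

```text
clock: 9.12
position: [535.9, -60.0, 18.2]
ee_rot: [1.0, -0.017, 0.001, -0.0]
contact_force: [-0.8, 2.3, 5.3]
gripper_width: -0.3
grasp_force: 2.8
```

```bash
python3 look.py 6 wrist
```

```text
(array([535.9, -60. ,  18.2]), np.float64(-1.97), array([0.12, 0.02])) 9.1167 [-0.8  2.3  5.3] -0.2938672642480979
wrist g [199.9 260.6] [[539.0, 4.1], [34.0, 36.1], 88.0]
wrist g [312.6 239.2] [[545.7, -61.5], [30.4, 21.6], 88.0]
wrist y [ 16.8 359.7] [[486.9, 107.7], [28.2, 82.2], 68.4]
wrist r [449.1 177.4] [[570.8, -122.5], [75.0, 96.2], 88.1]
```

Call:
servo_tool:
  commands:
    - [[255,0,0,-0.026,0,0,0],[255,0,0,-0.03,0,0,0],[255,0.0167,0.0208,0,0,0,0],[255,0.0167,0.0208,0,0,0,0],[255,0.0167,0.0208,0,0,0,0],[255,0,0,0,0,0,0],[255,0,0,0.018,0,0,0],[255,0,0,0.018,0,0,0],[255,0,0,0.012,0,0,0],[255,0,0,0,0,0,0]]

```text
clock: 10.0
position: [579.9, -124.4, 22.0]
ee_rot: [1.0, -0.018, -0.004, -0.0]
contact_force: [-0.7, -0.3, -0.3]
gripper_width: 0.2
grasp_force: 0.0
```

Call:
servo_tool:
  commands:
    - [[255,0,0,0,0,0,0],[170,0,0,0,0,0,0],[160,0,0,0,0,0,0],[155,0,0,0,0,0,0],[150,0,0,0,0,0,0],[150,0,0,0,0,0,0]]

```text
clock: 10.5
position: [583.5, -124.2, 26.2]
ee_rot: [1.0, -0.017, 0.001, -0.0]
contact_force: [0.2, 0.3, 1.9]
gripper_width: 35.0
grasp_force: 6.3
```

```bash
python3 look.py 7 wrist
```

```text
(array([ 583.5, -124.2,   26.2]), np.float64(-1.98), array([0.1, 0. ])) 10.5 [0.2 0.3 1.9] 35.02478814863595
wrist g [116.8 321. ] [[540.0, 2.6], [36.8, 38.1], 88.0]
wrist r [316.  251.7] [[579.5, -124.4], [69.8, 89.6], 88.0]
```

Call:
servo_tool:
  commands:
    - [[150,-0.006,0,0,0,0,0],[150,-0.012,0,0,0,0,0],[150,-0.015,0,0,0,0,0],[150,-0.018,0,0,0,0,0],[150,-0.018,0,0,0,0,0],[150,-0.018,0,0,0,0,0],[150,-0.014,0,0,0,0,0],[150,-0.008,0,0,0,0,0],[150,0,0,0,0,0,0],[150,0,0,0,0,0,0]]

```text
clock: 11.38
position: [472.3, -120.6, 26.0]
ee_rot: [1.0, -0.017, -0.002, 0.0]
contact_force: [-3.5, 2.6, 11.1]
gripper_width: 34.8
grasp_force: 8.3
```

```bash
python3 look.py 8 top wrist
```

```text
(array([ 472.3, -120.6,   26. ]), np.float64(-1.99), array([-0.21, -0.01])) 11.3833 [-3.5  2.6 11.1] 34.765330491640476
top g [328.9 211.2] [[540.0, 5.7], [28.1, 28.0], 0.5]
top g [347.3 211.3] [[538.8, -59.0], [24.6, 24.5], 0.4]
top y [281.9 231.5] [[466.7, 166.1], [100.3, 72.6], 0.5]
top r [364.3 248.1] [[413.9, -117.8], [65.8, 14.9], 87.6]
wrist g [ 67.5 147.6] [[537.3, 2.4], [36.1, 34.1], 88.0]
wrist g [192.7 148.6] [[535.3, -61.6], [32.9, 33.6], 88.0]
wrist r [315.9 250.2] [[468.1, -120.8], [70.7, 89.3], 88.0]
```

View pics/wrist8.png

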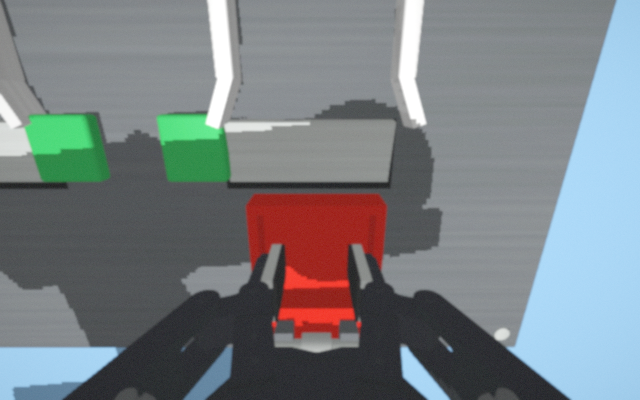

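Call:
servo_tool:
  commands:
    - [[150,0,-0.008,0,0,0,0],[150,0,-0.016,0,0,0,0],[150,0,-0.022,0,0,0,0],[150,0,-0.026,0,0,0,0],[150,0,-0.026,0,0,0,0],[150,0,-0.026,0,0,0,0],[150,0,-0.026,0,0,0,0],[150,0,-0.02,0,0,0,0],[150,0,-0.012,0,0,0,0],[150,0,-0.0067,0,0,0,0]]

```text
clock: 12.32
position: [480.7, 68.5, 26.0]
ee_rot: [1.0, -0.016, -0.001, 0.001]
contact_force: [0.8, -6.3, 8.9]
gripper_width: 35.1
grasp_force: 8.2
```

Call:
servo_tool:
  commands:
    - [[150,0,0,0,0,0,0],[150,0,0,0,0,0,0]]

```text
clock: 12.48
position: [480.9, 69.1, 26.0]
ee_rot: [1.0, -0.017, 0.0, -0.0]
contact_force: [-3.0, 3.8, 6.9]
gripper_width: 35.3
grasp_force: 7.9
```

```bash
cat > lane.py <<'E'
from h import *
from bench import cams,arm
import sys
s=arm.read_state(); print(pose(s),s["clock"],s["contact_force"].round(1),s["gripper_width"])
d=cams.get_image("wrist"); f=d["frame"]; cv2.imwrite(f"pics/lane{sys.argv[1]}.png",f)
hsv=cv2.cvtColor(f,cv2.COLOR_BGR2HSV)
# white guide tops (z=31) per image row, board y
ux=np.array([.9995,-.0323]);uy=np.array([.0323,.9995]);O=np.array([532,-28])
def bc(px,z):
    w=cast(d,px,z)[:,:2]-O; return np.c_[w@ux,w@uy]
for row in (20,40,60):
    m=(hsv[row,:,1]<40)&(hsv[row,:,2]>150); e=np.flatnonzero(np.diff(np.r_[0,m,0]))
    print("white",[(a,b,bc([(a,row),(b,row)],31).round(1).tolist()) for a,b in zip(e[::2],e[1::2]) if b-a>5])
col=(((hsv[...,0]<6)|((hsv[...,0]>18)&(hsv[...,0]<35)))&(hsv[...,1]>120))
for row in (205,212,220,228):
    x=np.flatnonzero(col[row,200:440])+200; print("car",x.min(),x.max()+1,bc([(x.min(),row),(x.max()+1,row)],37).round(1).tolist())
E
python3 lane.py 1
```

```text
(array([480.9,  69.1,  26. ]), np.float64(-1.92), array([0.01, 0.02])) 12.4833 [-3.   3.8  6.9] 35.261129006930474
white [(np.int64(209), np.int64(230), [[62.1, 140.5], [62.1, 131.6]]), (np.int64(401), np.int64(423), [[62.1, 58.7], [62.0, 49.3]])]
white [(np.int64(211), np.int64(232), [[54.5, 140.6], [54.5, 131.4]]), (np.int64(399), np.int64(421), [[54.5, 58.8], [54.5, 49.2]])]
white [(np.int64(213), np.int64(233), [[46.7, 140.6], [46.7, 131.8]]), (np.int64(398), np.int64(419), [[46.6, 58.5], [46.6, 49.2]])]
car 200 386 [[-19.5, 152.9], [-19.6, 60.0]]
car 200 386 [[-23.2, 153.4], [-23.3, 59.7]]
car 200 386 [[-27.6, 154.0], [-27.7, 59.4]]
car 200 385 [[-32.0, 154.5], [-32.1, 59.5]]
```

Call:
servo_tool:
  commands:
    - [[140,0.006,0,0,0,0,0],[140,0.012,0,0,0,0,0],[140,0.014,0,0,0,0,0],[140,0.016,0,0,0,0,0],[140,0.016,0,0,0,0,0],[140,0.016,0,0,0,0,0],[140,0.016,0,0,0,0,0],[140,0.012,0,0,0,0,0],[140,0.008,0,0,0,0,0],[140,0.004,0,0,0,0,0]]

```text
clock: 13.37
position: [594.7, 63.4, 25.6]
ee_rot: [1.0, -0.018, -0.008, 0.001]
contact_force: [-21.2, 8.7, 22.2]
gripper_width: 37.7
grasp_force: 50.4
```

Call:
servo_tool:
  commands:
    - [[140,0,0,0,0,0,0]]

```text
clock: 13.45
position: [595.0, 63.4, 25.7]
ee_rot: [1.0, -0.018, -0.007, 0.001]
contact_force: [-15.1, 4.9, 16.6]
gripper_width: 38.1
grasp_force: 49.1
```

```bash
python3 look.py 9 top wrist
```

```text
(array([595. ,  63.4,  25.7]), np.float64(-2.04), array([-0.79, -0.14])) 13.45 [-15.1   4.9  16.6] 38.143631514185714
top g [329.  212.2] [[536.5, 7.4], [28.1, 31.5], 0.5]
top g [347.4 212.7] [[535.3, -59.0], [31.6, 24.5], 0.4]
top y [283.2 230.9] [[466.7, 166.0], [100.3, 73.2], 0.6]
top r [312.8 206.8] [[556.1, 66.6], [55.8, 73.1], 0.7]
wrist g [511.8 324.6] [[537.7, -58.9], [36.8, 38.7], 87.8]
wrist y [209.7 378.7] [[513.5, 133.3], [15.8, 52.1], 51.0]
wrist r [316.2 255.1] [[590.6, 63.4], [69.9, 90.4], 87.9]
```

View pics/wrist9.png

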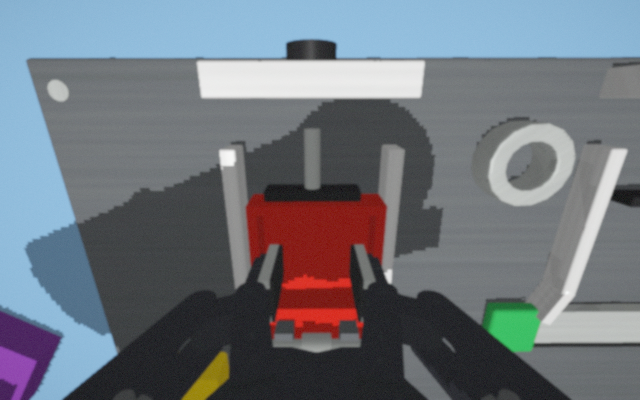

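Call:
servo_tool:
  commands:
    - [[140,0.004,0,0,0,0,0],[140,0.004,0,0,0,0,0],[140,0.004,0,0,0,0,0],[140,0.004,0,0,0,0,0],[140,0.002,0,0,0,0,0],[140,0,0,0,0,0,0]]

```text
clock: 14.05
position: [611.3, 62.9, 25.7]
ee_rot: [1.0, -0.018, -0.008, 0.002]
contact_force: [-17.6, 5.5, 19.1]
gripper_width: 37.4
grasp_force: 49.5
```

```bash
python3 look.py 10 wrist
```

```text
(array([611.3,  62.9,  25.7]), np.float64(-2.03), array([-0.94, -0.16])) 14.05 [-17.6   5.5  19.1] 37.388635887748755
wrist g [511.6 337.3] [[546.5, -64.5], [48.8, 19.5], 47.7]
wrist y [206.9 383.6] [[525.4, 136.9], [15.5, 41.5], 48.1]
wrist r [316.  255.2] [[606.9, 62.9], [69.9, 90.6], 87.9]
```

Call:
servo_tool:
  commands:
    - [[140,0.002,0,0,0,0,0],[140,0.002,0,0,0,0,0],[140,0.002,0,0,0,0,0],[140,0.001,0,0,0,0,0],[140,0,0,0,0,0,0]]

```text
clock: 14.52
position: [618.4, 62.6, 25.6]
ee_rot: [1.0, -0.018, -0.008, 0.001]
contact_force: [-16.8, 5.0, 17.4]
gripper_width: 37.4
grasp_force: 49.2
```

Call:
servo_tool:
  commands:
    - [[140,0.001,0,0,0,0,0],[140,0.001,0,0,0,0,0],[140,0,0,0,0,0,0]]

```text
clock: 14.77
position: [619.5, 62.6, 25.6]
ee_rot: [1.0, -0.018, -0.009, 0.002]
contact_force: [-18.8, 5.6, 19.1]
gripper_width: 37.6
grasp_force: 49.6
```

Call:
servo_tool:
  commands:
    - [[140,0.001,0,0,0,0,0],[140,0.001,0,0,0,0,0],[140,0,0,0,0,0,0]]

```text
clock: 15.02
position: [621.4, 62.5, 25.6]
ee_rot: [1.0, -0.018, -0.009, 0.002]
contact_force: [-19.6, 4.8, 19.4]
gripper_width: 37.7
grasp_force: 49.7
```

```bash
python3 look.py 11 wrist scene
```

```text
(array([621.4,  62.5,  25.6]), np.float64(-2.04), array([-1.04, -0.16])) 15.0167 [-19.6   4.8  19.4] 37.6831912183223
wrist g [412.1 364.5] [[537.3, -1.2], [34.8, 16.6], 6.7]
wrist g [514.1 344.9] [[550.0, -66.4], [34.8, 11.8], 45.7]
wrist y [203.3 388.2] [[532.3, 138.8], [14.7, 33.9], 48.1]
wrist r [316.  255.1] [[617.3, 62.5], [69.8, 90.0], 87.9]
scene g [323.1 198.5] [[542.0, 3.3], [31.6, 37.9], 85.9]
scene g [305.1 206.6] [[539.2, -60.9], [37.3, 31.3], 0.0]
scene y [340.2 162. ] [[445.8, 132.4], [30.3, 83.7], 54.0]
scene r [355.5 207.1] [[614.2, 60.2], [74.9, 111.7], 86.4]
```

Call:
servo_tool:
  commands:
    - [[180,0,0,0,0,0,0],[255,0,0,0,0,0,0],[255,0,0,0,0,0,0],[255,0,0,-0.02,0,0,0],[255,0,0,-0.03,0,0,0],[255,-0.02,-0.01,0,0,0,0],[255,-0.03,-0.025,0,0,0,0],[255,-0.03,-0.03,0,0,0,0],[255,-0.03,-0.025,0,0,0,0],[255,-0.022,-0.01,0,0,0,0]]

```text
clock: 15.95
position: [500.2, 168.7, 75.0]
ee_rot: [1.0, -0.017, -0.0, 0.0]
contact_force: [-0.6, 0.4, -0.1]
gripper_width: 0.2
grasp_force: 0.0
```

```bash
python3 look.py 12 wrist scene top
```

```text
(array([500.2, 168.7,  75. ]), np.float64(-1.91), array([-0.02, -0.  ])) 15.95 [-0.6  0.4 -0.1] 0.202318609897086
wrist g [549.5 165. ] [[538.2, 6.7], [35.2, 33.6], 87.9]
wrist g [626.1 165.6] [[535.9, -50.3], [24.4, 34.4], 88.6]
wrist y [324.1 234.1] [[483.2, 164.4], [71.7, 80.2], 87.5]
wrist r [484.4  60.7] [[593.5, 65.8], [77.0, 79.3], 88.1]
scene g [323.1 198.5] [[542.0, 3.3], [31.6, 37.9], 85.9]
scene g [305.1 206.6] [[539.2, -60.9], [37.3, 31.3], 0.0]
scene y [351.4 165.4] [[474.3, 158.1], [80.0, 121.7], 86.9]
scene r [353.2 203.8] [[611.2, 61.4], [72.9, 111.9], 86.3]
top g [329.1 211.9] [[538.2, 5.7], [31.6, 28.0], 0.5]
top g [347.4 212.7] [[535.3, -59.0], [31.6, 24.5], 0.4]
top y [283.1 237. ] [[452.8, 167.4], [72.4, 76.1], 0.6]
top r [312.6 188.3] [[615.8, 64.0], [77.5, 66.5], 0.7]
top r [311.7 205.1] [[561.3, 65.0], [17.5, 69.7], 0.5]
```

View pics/wrist12.png

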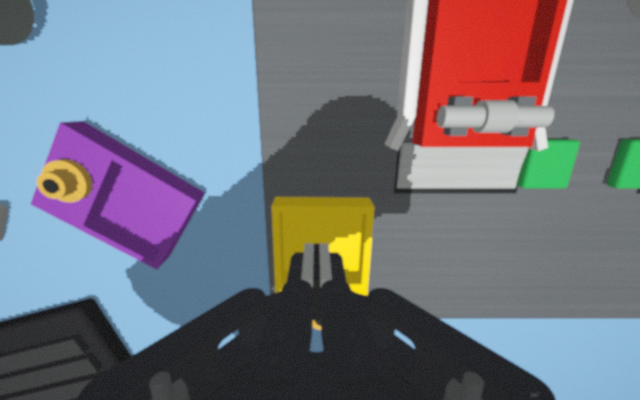

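Call:
servo_tool:
  commands:
    - [[255,-0.0198,0.0045,0,0,0,0],[255,0,0,0.018,0,0,0],[255,0,0,0.018,0,0,0],[255,0,0,0.01,0,0,0],[255,0,0,0,0,0,0]]

```text
clock: 16.52
position: [481.1, 161.7, 27.1]
ee_rot: [1.0, -0.018, -0.002, 0.001]
contact_force: [-0.1, 0.3, 0.2]
gripper_width: -0.0
grasp_force: 0.0
```

```bash
python3 look.py 13 wrist
```

```text
(array([481.1, 161.7,  27.1]), np.float64(-2.09), array([-0.23, -0.16])) 16.5167 [-0.1  0.3  0.2] -0.022580782532942566
wrist g [610. 150.] [[537.8, 7.5], [37.4, 33.8], 87.9]
wrist y [307.9 234.1] [[492.0, 164.5], [71.2, 61.7], 87.1]
wrist y [316.3 336.8] [[431.7, 162.8], [9.1, 24.3], 87.7]
wrist r [520.5  51. ] [[576.7, 66.7], [78.2, 46.2], 88.0]
```

Call:
servo_tool:
  commands:
    - [[255,0,-0.001,0.002,0,0,0],[255,0,0,0,0,0,0],[175,0,0,0,0,0,0],[165,0,0,0,0,0,0],[155,0,0,0,0,0,0],[150,0,0,0,0,0,0],[150,0,0,0,0,0,0],[145,0,0,0,0,0,0]]

```text
clock: 17.23
position: [482.0, 164.4, 27.6]
ee_rot: [1.0, -0.017, 0.0, -0.0]
contact_force: [-0.2, 2.1, 0.8]
gripper_width: 36.9
grasp_force: 9.4
```

```bash
python3 look.py 14 wrist
```

```text
(array([482. , 164.4,  27.6]), np.float64(-1.98), array([0.05, 0.04])) 17.2333 [-0.2  2.1  0.8] 36.860704544341594
wrist g [611.8 152.6] [[538.1, 8.6], [35.6, 33.4], 88.0]
wrist y [316.3 261.3] [[471.8, 164.2], [71.1, 102.1], 87.7]
wrist r [526.4  51.5] [[577.3, 66.9], [78.4, 47.3], 88.0]
```

Call:
servo_tool:
  commands:
    - [[145,0,0.01,0,0,0,0],[145,0,0.02,0,0,0,0],[145,0,0.03,0,0,0,0],[145,0,0.032,0,0,0,0],[145,0,0.032,0,0,0,0],[145,0,0.032,0,0,0,0],[145,0,0.032,0,0,0,0],[145,0,0.032,0,0,0,0],[145,0,0.026,0,0,0,0],[145,0,0.02,0,0,0,0]]

```text
clock: 18.12
position: [471.8, -103.9, 27.6]
ee_rot: [1.0, -0.018, 0.0, -0.0]
contact_force: [1.8, 3.7, 1.3]
gripper_width: 36.7
grasp_force: 9.7
```

Call:
servo_tool:
  commands:
    - [[145,0,0.012,0,0,0,0],[145,0,0.0073,0,0,0,0],[145,0,0,0,0,0,0],[145,0,0,0,0,0,0]]

```text
clock: 18.45
position: [471.3, -121.8, 27.6]
ee_rot: [1.0, -0.017, -0.0, 0.0]
contact_force: [-0.6, -3.4, 2.3]
gripper_width: 36.9
grasp_force: 10.0
```

```bash
python3 lane.py 2; python3 look.py 15 top wrist
```

```text
(array([ 471.3, -121.8,   27.6]), np.float64(-1.99), array([-0.05, -0.04])) 18.45 [-0.6 -3.4  2.3] 36.900122429896314
white [(np.int64(207), np.int64(228), [[59.1, -49.4], [59.1, -58.5]]), (np.int64(396), np.int64(419), [[58.9, -130.8], [58.9, -140.7]])]
white [(np.int64(209), np.int64(230), [[51.5, -49.3], [51.4, -58.6]]), (np.int64(396), np.int64(417), [[51.3, -131.5], [51.3, -140.7]])]
white [(np.int64(211), np.int64(232), [[43.5, -49.2], [43.5, -58.7]]), (np.int64(394), np.int64(415), [[43.4, -131.3], [43.3, -140.7]])]
car 247 387 [[-23.4, -61.3], [-23.6, -132.0]]
car 248 387 [[-27.2, -61.5], [-27.4, -132.3]]
car 248 386 [[-31.6, -61.2], [-31.8, -132.2]]
car 249 386 [[-36.1, -61.3], [-36.3, -132.5]]
(array([ 471.4, -121.5,   27.5]), np.float64(-1.96), array([-0.05, -0.04])) 18.5 [ 0.3 -4.7  2.5] 36.70216812688134
top g [328.9 211.6] [[538.2, 5.7], [31.6, 28.0], 0.5]
top g [347.4 211.7] [[538.8, -59.0], [24.6, 24.5], 0.4]
top y [364.8 247.6] [[414.5, -117.9], [17.1, 72.2], 0.6]
top r [312.6 188.3] [[615.8, 64.0], [77.5, 66.5], 0.7]
top r [311.7 205.1] [[561.3, 65.0], [17.5, 69.7], 0.5]
wrist g [ 68.8 145.2] [[537.3, 2.3], [35.9, 33.8], 88.1]
wrist g [192.9 146.5] [[535.4, -61.8], [32.7, 33.3], 88.1]
wrist y [316.3 261.3] [[461.4, -121.2], [71.0, 102.2], 87.4]
```

Call:
servo_tool:
  commands:
    - [[140,0.006,-0.0018,0,0,0,0],[140,0.012,0,0,0,0,0],[140,0.015,0,0,0,0,0],[140,0.017,0,0,0,0,0],[140,0.017,0,0,0,0,0],[140,0.017,0,0,0,0,0],[140,0.017,0,0,0,0,0],[140,0.012,0,0,0,0,0],[140,0.008,0,0,0,0,0],[140,0.004,0,0,0,0,0]]

```text
clock: 19.43
position: [589.6, -122.7, 27.2]
ee_rot: [1.0, -0.017, -0.009, 0.0]
contact_force: [-17.6, 3.5, 20.0]
gripper_width: 37.9
grasp_force: 32.1
```

```bash
python3 look.py 16 wrist
```

```text
(array([ 589.6, -122.7,   27.2]), np.float64(-1.95), array([-1.08,  0.01])) 19.4333 [-17.6   3.5  20. ] 37.883282322807425
wrist g [121.4 324.1] [[539.7, 2.6], [36.5, 39.2], 88.0]
wrist y [316.2 265.2] [[579.4, -122.8], [70.1, 103.1], 87.6]
wrist r [ 25.8 255.8] [[603.7, 36.9], [102.0, 34.3], 0.8]
```

Call:
servo_tool:
  commands:
    - [[140,0.004,0,0,0,0,0],[140,0.004,0,0,0,0,0],[140,0.004,0,0,0,0,0],[140,0.004,0,0,0,0,0],[140,0.004,0,0,0,0,0],[140,0.002,0,0,0,0,0],[140,0,0,0,0,0,0]]

```text
clock: 20.07
position: [610.1, -123.4, 27.2]
ee_rot: [1.0, -0.017, -0.01, 0.0]
contact_force: [-16.6, 2.0, 17.8]
gripper_width: 38.0
grasp_force: 31.6
```

```bash
python3 look.py 17 wrist scene
```

```text
(array([ 610.1, -123.4,   27.2]), np.float64(-1.94), array([-1.17,  0.02])) 20.0667 [-16.6   2.   17.8] 38.01512618541811
wrist g [120.4 339.6] [[551.5, 7.8], [15.4, 42.3], 38.9]
wrist g [222.8 355. ] [[535.0, -59.6], [11.6, 21.9], 61.5]
wrist y [316.2 265.2] [[599.7, -123.4], [70.0, 103.2], 87.5]
wrist r [ 29.5 278.3] [[605.2, 42.3], [105.5, 45.3], 0.2]
scene g [323.3 198.4] [[541.9, 2.6], [32.3, 38.5], 84.6]
scene y [301. 233.] [[615.2, -125.8], [74.9, 88.9], 87.3]
scene r [353.3 204. ] [[610.5, 61.2], [72.8, 109.9], 89.1]
```

Call:
servo_tool:
  commands:
    - [[140,0.002,0,0,0,0,0],[140,0.002,0,0,0,0,0],[140,0.001,0,0,0,0,0],[140,0,0,0,0,0,0]]

```text
clock: 20.5
position: [614.5, -123.6, 27.2]
ee_rot: [1.0, -0.017, -0.011, 0.0]
contact_force: [-17.9, 1.7, 17.7]
gripper_width: 37.8
grasp_force: 31.7
```

```bash
python3 look.py 18 wrist scene
```

```text
(array([ 614.5, -123.6,   27.2]), np.float64(-1.94), array([-1.21,  0.02])) 20.5 [-17.9   1.7  17.7] 37.810478151670914
wrist g [220.3 363.2] [[534.1, -54.7], [16.0, 33.5], 79.3]
wrist g [119.5 342.8] [[552.6, 9.1], [12.1, 36.0], 39.0]
wrist y [316.2 265.3] [[604.2, -123.6], [70.1, 103.2], 87.5]
wrist r [ 30.3 283.8] [[605.6, 42.9], [47.6, 105.8], 89.6]
scene g [323.3 198.3] [[542.1, 4.3], [29.6, 37.9], 85.9]
scene y [301.8 234.2] [[619.7, -126.6], [73.7, 85.7], 87.3]
scene r [353.2 203.8] [[611.2, 60.4], [73.2, 110.4], 87.6]
```

Call:
servo_tool:
  commands:
    - [[140,0.001,0,0,0,0,0],[140,0.001,0,0,0,0,0],[140,0,0,0,0,0,0]]

```text
clock: 20.85
position: [615.3, -123.6, 27.2]
ee_rot: [1.0, -0.017, -0.012, -0.0]
contact_force: [-19.8, 3.3, 18.9]
gripper_width: 38.2
grasp_force: 32.1
```

```bash
python3 look.py 19 wrist scene
```

```text
(array([ 615.3, -123.6,   27.2]), np.float64(-1.95), array([-1.38,  0.02])) 20.85 [-19.8   3.3  18.9] 38.223665480167064
wrist g [220.3 363.6] [[534.5, -54.6], [16.1, 33.9], 79.3]
wrist g [119.8 343. ] [[552.9, 9.3], [11.7, 34.7], 38.8]
wrist y [316.1 265.4] [[604.9, -123.6], [70.0, 103.5], 87.5]
wrist r [ 30.6 284.9] [[605.6, 43.0], [47.6, 106.4], 89.5]
scene g [323.3 198.2] [[541.9, 4.4], [29.6, 37.5], 85.9]
scene y [302.1 234.6] [[620.6, -126.6], [74.2, 86.4], 87.7]
scene r [353.2 204. ] [[611.9, 60.3], [73.5, 111.9], 87.8]
```

Call:
servo_tool:
  commands:
    - [[140,0.001,0,0,0,0,0],[140,0,0,0,0,0,0],[140,0,0,0,0,0,0]]

```text
clock: 21.2
position: [615.3, -123.6, 27.2]
ee_rot: [1.0, -0.017, -0.013, -0.0]
contact_force: [-22.2, 3.0, 19.9]
gripper_width: 37.9
grasp_force: 32.4
```

Call:
servo_tool:
  commands:
    - [[180,0,0,0,0,0,0],[255,0,0,0,0,0,0],[255,0,0,0,0,0,0],[255,0,0,-0.02,0,0,0],[255,0,0,-0.03,0,0,0],[255,0,0,-0.04,0,0,0],[255,-0.03,0.01,-0.03,0,0,0],[255,-0.04,0,0,0,0,0],[255,-0.04,0,0,0,0,0],[255,-0.03,0,0,0,0,0]]

```text
clock: 22.03
position: [485.4, -128.9, 146.0]
ee_rot: [1.0, -0.018, 0.0, -0.001]
contact_force: [-0.0, 0.6, -0.4]
gripper_width: 0.1
grasp_force: 0.0
```

```bash
python3 look.py 20 wrist scene top
```

```text
(array([ 485.4, -128.9,  146. ]), np.float64(-2.03), array([0.  , 0.06])) 22.0333 [-0.   0.6 -0.4] 0.14012743230799007
wrist g [171.3 143.8] [[537.7, 3.0], [33.3, 33.8], 88.0]
wrist g [240.  144.2] [[535.4, -61.2], [32.0, 33.8], 88.0]
wrist y [305.1  63.1] [[595.3, -124.0], [70.5, 95.6], 88.0]
wrist r [75.6 55.1] [[601.3, 58.7], [79.7, 96.4], 88.0]
scene g [323.  198.6] [[542.0, 3.0], [32.4, 37.9], 85.9]
scene g [305.1 206.7] [[539.1, -61.7], [31.1, 37.6], 88.2]
scene y [297.3 228.9] [[604.2, -126.0], [75.2, 112.6], 88.3]
scene r [353.1 203.7] [[610.5, 60.4], [73.2, 111.8], 87.6]
top y [366.  193.6] [[601.4, -122.6], [94.8, 69.5], 0.0]
top r [312.6 188.3] [[615.8, 64.0], [77.5, 66.5], 0.7]
top r [311.3 205.1] [[561.3, 66.7], [17.5, 66.3], 0.5]
```

View pics/wrist20.png

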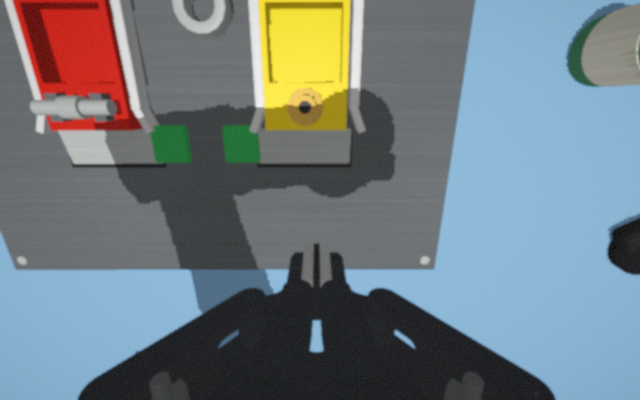

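The picture shows both carriers home, red left (78,65) and yellow right (305,63). Both latches are up behind them, and both pads are back at their original height.

```bash
python3 -c "
from bench import ticket
print(ticket.job_done())"
```

```text
the job is handed in; nothing more can be done
None
```

The swap is done and handed in at about 22 s of arm time: red is home in the left bay, yellow in the right, and the last camera images show both latches up behind the carriers.

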